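# Bring a seed dish under the microscope

### The arm

A 6-joint arm with a two-finger parallel gripper is mounted at the origin on the work surface. World frame = base frame: x ahead of the robot, y to its left, z up, the work surface at z = 0. Lengths are in m, angles in rad, forces in N, time in s.
With the tool pointing down it reaches from about 0.35 to 0.85 m from the base axis. Payload 8.1 kg.
Tool frame: the origin (TCP) lies on the mounting face of the last link; the fingertips stand 186 mm ahead of it and the grasp point (between the pads) lies 167 mm ahead of it; z points along the fingers, y is the line along which they close (so a half turn about z gives the same grasp; the last joint's range is limited). The gripper opens to 93 mm and grips with 3 to 60 N. Pads are 15 mm wide; open, the fingers measure 128 mm over their backs; the gripper's body (75 mm by 188 mm) begins 65 mm behind the grasp point.
Start: joints at [1.196, 0.13, 1.488, -0, 1.523, -0.085], TCP at [0.171, 0.575, 0.405] pointing down, gripper open.
Joint ranges: [-2.96, 2.96], [-0.89, 2.26], [0.02, 2.5], [-1.34, 4.48], [0, 2.73], [-2.66, 2.66]. Speed limits (rad/s): [2.39, 2.39, 2.79, 3.14, 3.14, 3.14].

### API

Orientations are given as a rotation vector (axis times angle).
In Python, from plant import read_state, read_camera, camera_params, close_job gives the robot as it stands. The module is installed in compiled form; this text tells all that it offers.
- The arm moves only by the tool servo_tool, never from a script. Its argument "increments" is a list of rows, each an object with "slide": the shift along the tool's x, y, z in mm, a list of three; "dr": the turn, a rotation vector about the tool's x, y, z in rad, a list of three; "jaw": the closure, from 0 (fully open) to 1 (shut). In form: [{"slide": [x, y, z], "dr": [ax, ay, az], "jaw": jaw}, ...]. A call has 1 to 20 rows; each row is the pose to reach, as a shift and turn from the pose commanded when the call began, along the tool's axes at that moment; what a row does not reach only later rows make up. A row lasts 1/10 s, in which the tool goes at most 50 mm and 8.59 degrees, less where a joint would pass 70% of its speed; a pose out of reach is approached as far as the arm can. A call with a gripper value outside its range is refused whole. The fingers move at their own pace and stop on an object; "force" is the grip in N (left out, the last holds). Time passes only in rows, so rows that repeat a pose let the fingers close. It gives the time, the measured TCP pose, the force, the opening and the grip force at its end, in the units of the state.
- read_state(): the state, without advancing time (a new reading comes with each control period).
- read_camera(name): name is "scene" or "top" or "wrist"; returns (picture, depth): 480x640x3 uint8, red, green, blue; 480x640 float32, m along the optical axis (not along the pixel's ray), 0 where there is no reading.
- camera_params(name): a dict with "fx", "fy", "cx", "cy" (pixels), "rvec" (rotation vector, rad) and "tvec" (3), from world to camera coordinates, as OpenCV has them. Camera axes: x right, y down, z forward; pixel columns grow to the right and rows downward; lengths in m; the calibration is good to about 2 mm. A picture is of the moment at which its call begins: read the wrist's pose just before it. camera_params takes no time and is no camera call; for the wrist camera it gives the pose at the moment of the call.
- close_job(): hands the job in; it is judged then, once.
The state is a dict: "t": time; "q": joint angles; "dq": joint speeds; "joint_torque": joint torques, N m; "tool_pos": TCP position; "orientation": TCP orientation; "force": force on the tool from outside, world axes, zero at the start; "wrist_torque": the same for the moment, N m; "opening": finger opening in m; "gripper_force": force on a finger pad.
Only numpy, scipy, OpenCV 4.12 (cv2) and the standard library are available. Lean on these libraries where they do the work, as an engineer would, in place of code of your own. Each camera call takes 0.05 s, during which the arm holds its last target. There are 200 camera calls.

### The job

Pull the plug-in temperature probe straight up out of the warming block and lay it, without dropping it, in the shallow white tray that lies on the bench. Then take the dish tray by its handle and slide it sideways, low and level, over the small step up onto the microscope stage until the seed dish is centred under the lens, lying flat with the dish still in it; let go. Do not catch the tray on the step, do not hit the microscope, and leave the other things where they are.

Things in the scene. Friction and masses are not known exactly. Their poses are not given: they have to be found in the camera images.
- warmer: White warming block on a plywood board, fixed, 150 x 150 mm, 40 mm high (top 55 mm above the bench). Origin: its underside, below the middle of the tray's place: 75 mm from either side, 55 mm behind the front face. x points to the rear (away from the robot), z up. The microscope stands beside it, on its +y or its -y side (this changes), square to it, 10 mm apart.
- socket (a point): Middle of the top of the grey socket block, 32 mm (x) x 40 mm (y) and 22 mm high, that stands at the rear of the warming block. The probe's shank goes 18 mm down into it; a sprung ball detent in it holds the shank: it comes free with roughly 5 to 10 N straight up.
- probe: Loose temperature probe, 70 g: black head 26 (x) x 20 (y) x 42 mm high on the socket block, steel shank 9 x 11 x 18 mm below it. Origin: middle of the head's underside, z up. A 5 mm rod leaves the head at 12 mm height, runs to x = -40 mm over the tray's rear wall, then down to 12 mm below the origin, inside the tray, and bars its way. Raised 35 mm it is clear. Set down on its shank it topples.
- probe_mid (a point): Middle of the probe's black head, 21 mm above its underside; grip here, across the 20 mm (y) width.
- rest: Shallow open white tray on the bench to lay the probe in: 160 mm (x) x 120 mm (y), walls 4 mm thick and 16 mm high, floor 4 mm. Fixed. Origin: centre of its underside. It lies left or right of the plywood board, the blue bin on the other side.
- tray: Loose aluminium dish tray, 100 (x) x 110 (y) mm, walls 4 mm thick, 16 mm high, floor 4 mm, about 0.35 kg, on the warming block and nearly square to it. Origin: centre of its underside; x to the rear, z up. A black handle bar sticks out of its near (-x) side, to x = -103 mm: 14 mm wide (y), 6 to 30 mm above the underside. It overhangs the front of block and stage: free room below.
- tray_handle (a point): Grip point in the handle bar, 83 mm before (-x) the tray's origin and 20 mm above its underside; grip across the 14 mm (y) width. With the dish under the lens it is close below the front edge of the microscope's head: an upright gripper would hit the head, so lean the tool back towards the robot by 25 to 40 degrees (fingers down and to the rear).
- dish: Loose closed clear Petri dish with seeds, 60 mm across, 15 mm high, 30 g, standing somewhere in the tray. Origin: centre of its underside.
- scope: White stereo microscope, fixed. Origin: underside of its base, on the lens axis; x to the rear. The head overhangs the stage: 100 mm wide (y), from 65 mm before to 80 mm behind the lens axis, its underside 159 mm above the stage, with the eyepieces up to 340 mm above the stage, leaning to the rear. A column stands 105 mm behind the axis.
- stage_top (a point): Point of the microscope's stage top on the lens axis. The stage is the flat top of its base: 150 mm wide (y), from 55 mm before to 130 mm behind the axis. It stands 6 mm above the top of the warming block: that is the step.
- lens (a point): Centre of the lower end of the round lens (60 mm across), 99 mm above the stage top.
- bin: Blue bin of seed packets, 170 x 120 mm, 77 mm high, 1.2 kg. Bystander. Origin: centre of its underside.
- dish_stack: Stack of three closed 60 mm Petri dishes, 45 mm high. Bystander behind the board. Origin: centre of its underside.
- tape: Yellow desk tape dispenser, 100 x 45 mm, 71 mm high. Bystander behind the board. Origin: centre of its underside.
Mind the look-alikes: they are no part of the job. There is more than one size of the tray; the job needs the middle-sized.

How it is judged:
On the way, in this order (a step that is already met when the one before it is completed fails the run):
1. the probe is pulled out of the socket, its head 20 mm or more above the socket block (z of probe in the frame of warmer above 0.082 m), for 0.1 s.
2. the probe lies in the white tray, let go (x of probe_mid in the frame of rest between -0.076 and 0.076 m and y of probe_mid in the frame of rest between -0.056 and 0.056 m and z of probe_mid in the frame of rest below 0.05 m and contact force between probe and the fingers below 0.1 N and linear speed of probe below 0.05 m/s), for 0.2 s.
3. the dish tray is flat on the microscope stage with the dish under the lens (z of tray in the frame of stage_top between -0.003 and 0.003 m and angle between tray's own z axis and vertical below 0.04 rad and horizontal distance between dish and lens below 0.015 m), for 0.2 s.
At the end, for the whole second after the job is handed in: The probe lies at rest inside the white tray; the dish tray rests flat on the microscope stage (its underside within 3 mm of the stage top, level within 2.3 degrees); the dish stands flat in the tray with its centre within 15 mm of the lens axis; all released and at rest (all of step 3 and x of probe_mid in the frame of rest between -0.076 and 0.076 m and y of probe_mid in the frame of rest between -0.056 and 0.056 m and z of probe_mid in the frame of rest below 0.05 m and z of dish in the frame of tray between 0.001 and 0.008 m and angle between dish's own z axis and vertical below 0.05 rad and linear speed of each of tray, dish, probe below 0.02 m/s); the robot touches nothing.
It fails at once if the dish tray is tipped by more than 11 degrees, or carried instead of slid (more than 25 mm above the microscope stage) (angle between tray's own z axis and vertical above 0.2 rad or z of tray in the frame of stage_top above 0.025 m).
It fails at once if the dish tray is rammed into the step or pressed onto the stage with more than 40 N (contact force between tray and scope above 40 N).
It fails at once if the arm or the fingers push on the microscope with more than 5 N (contact force between any of the arm, the fingers and scope above 5 N).
It fails at once if the probe is dropped (falls freely faster than 0.8 m/s, some 30 mm) (linear speed of probe above 0.8 m/s and contact force between probe and the fingers below 0.1 N).
It fails at once if a bystander (blue bin, dish stack, tape dispenser) is moved by more than 20 mm (distance of any of bin, dish_stack, tape from where it was at the start of the episode above 0.02 m).
It also fails if it takes over 69 s, if anything falls off the work surface, if the arm or the gripper's body presses on something with over 40 N, if the wrist force passes 120 N, or if a joint passes its speed limit or range.

## Working session

There is one attempt and no reset: what is moved stays moved. The work goes in short steps, Python scripts to look and compute and a tool call to move; the robot and the scene stay as the last step left them, time stands still between calls to the robot, and variables do not carry over. Pictures are saved under pics/ and viewed, at most 12 in all, crops included, and the job is handed in when it is done.

Besides the shell and the picture viewer there is one more tool, called after "Call:" as name(argument=value, ...), one argument or row to a line, values as JSON. servo_tool: Moves the arm, as the interface text tells. Its arguments: {"type":"object","properties":{"increments":{"type":"array"},"force":{"type":"number"}},"required":["increments"]}

```bash
mkdir -p pics; cat > h.py <<'E'
import numpy as np, cv2
from scipy.spatial.transform import Rotation as R
from plant import read_state, read_camera, camera_params, close_job
def cloud(name):
    p=camera_params(name); im,d=read_camera(name)
    v,u=np.mgrid[0:480,0:640]
    c=np.stack([(u-p['cx'])/p['fx']*d,(v-p['cy'])/p['fy']*d,d],-1)
    Rm=R.from_rotvec(np.ravel(p['rvec'])).as_matrix()
    w=(c-np.ravel(p['tvec']))@Rm
    w[d==0]=np.nan
    return im,d,w
def save(n,im,s=1): cv2.imwrite('pics/'+n,cv2.resize(im[:,:,::-1],None,fx=s,fy=s,interpolation=cv2.INTER_CUBIC))
E
python3 - <<'E'
from h import *
for n in ('scene','top'):
    im,d,w=cloud(n); save(n+'0.png',im); np.savez(n+'0.npz',im=im,w=w,d=d)
    p=camera_params(n);print(n,{k:np.round(np.ravel(x),3).tolist() for k,x in p.items()})
s=read_state();print({k:np.round(x,3).tolist() for k,x in s.items()})
E
```

```text
scene {'fx': [542.022], 'fy': [542.022], 'cx': [324.111], 'cy': [229.961], 'rvec': [1.555, 2.195, -0.737], 'tvec': [0.163, -0.348, 1.51]}
top {'fx': [434.516], 'fy': [434.516], 'cx': [319.951], 'cy': [237.515], 'rvec': [2.155, -2.143, 0.183], 'tvec': [0.004, 0.549, 0.951]}
{'t': 0.1, 'q': [1.196, 0.131, 1.489, 0.0, 1.523, -0.085], 'dq': [-0.0, -0.003, -0.002, -0.001, -0.001, -0.0], 'joint_torque': [0.001, -56.133, -49.31, 0.077, 0.029, -0.0], 'tool_pos': [0.171, 0.575, 0.404], 'orientation': [-0.454, -3.108, 0.003], 'force': [-0.278, 0.355, 0.669], 'wrist_torque': [-0.005, 0.01, 0.032], 'gripper_force': 0.0, 'opening': 0.093}
```

View pics/scene0.png

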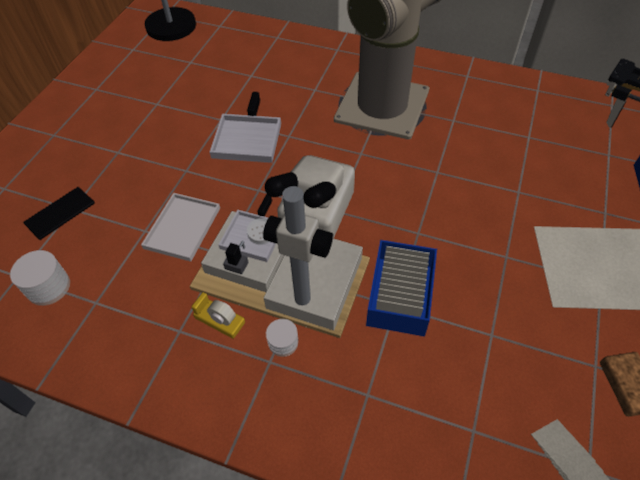

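View pics/top0.png

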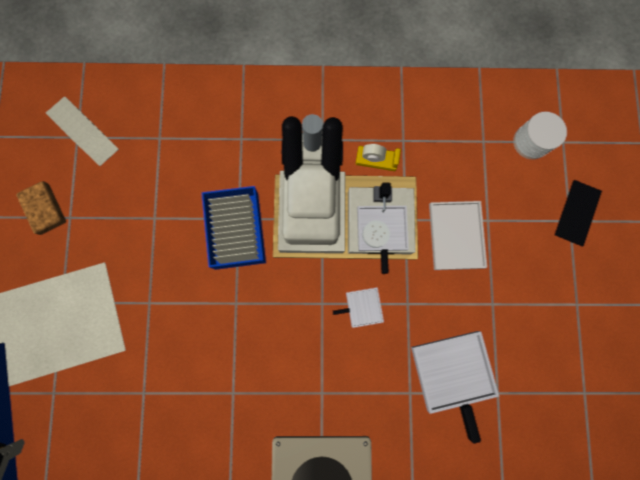

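Top view: the microscope is at (312,190) and the warming block at (382,220). There are three trays with a handle: small (365,307) on the bench, large (455,372) on the bench, and middle (382,230) on the warming block with the dish. The middle one is the job's. The white handleless tray at (458,235) is the rest, the bin is at (234,228), and the probe is at (384,192). Next I take measurements and an enlarged crop to confirm.

```bash
python3 - <<'E'
from h import *
z=np.load('top0.npz');im=z['im'];w=z['w']
hsv=cv2.cvtColor(im,cv2.COLOR_RGB2HSV)
save('crop1.png',im[160:290,265:500],3.2)
def rect(name,m,box,near=None):
    M=np.zeros((480,640),np.uint8);x0,y0,x1,y1=box;M[y0:y1,x0:x1]=m[y0:y1,x0:x1]
    p=w[M>0][:,:2];p=p[~np.isnan(p[:,0])]
    r=cv2.minAreaRect((p*1000).astype(np.float32));zz=w[M>0][:,2]
    print(name,M.sum(),np.round(r[0],1),np.round(r[1],1),round(r[2],2),'z',np.round(np.nanpercentile(zz,[5,50,95])*1000,1))
Z=w[:,:,2]
print('nan',np.isnan(Z).mean(), 'table z',np.nanmedian(Z[300:330,200:300])*1000)
V=hsv[:,:,2];S=hsv[:,:,1]
white=(S<60)&(V>100)
rect('rest',white&(Z<0.03),(425,195,492,275))
rect('warmer',white&(abs(Z-.055)<.004),(346,185,418,255))
rect('stage',white&(abs(Z-.061)<.004),(275,165,346,260))
rect('board',(hsv[:,:,0]>10)&(hsv[:,:,0]<30)&(S>60)&(abs(Z-.015)<.006),(265,170,420,262))
rect('probe top',(V<70)&(Z>.1),(365,175,400,215))
rect('probe rod',(abs(Z-.09)<.012),(370,196,400,225))
rect('handle',(V<70)&(Z>.06),(370,248,400,280))
rect('tray rim',(abs(Z-.071)<.004),(350,200,412,258))
rect('dish',(abs(Z-.074)<.005)&(V>0),(360,217,392,247))
rect('head',(Z>.21)&white,(275,165,346,250))
for r in range(240,280,6):
  print(r,[ (int(im[r,c].mean()),round(float(Z[r,c])*1000)) for c in range(374,396,3)])
c=im[190:262,344:420]
E
```

```text
nan 0.0040234375 table z -0.5618343182417327
rest 3410 [ 563.  -329.6] [159.5 141.8] 2.25 z [ 0.1  3.6 15.4]
warmer 2373 [ 590.5 -133. ] [148.7 149.4] 89.56 z [51.9 55.3 58.6]
stage 1000 [608.4  27. ] [148.8 183.3] 89.76 z [58.  60.3 62.9]
board 2128 [614.  -52.7] [340.1 215.6] 89.77 z [10.9 14.3 17.6]
probe top 131 [ 645.3 -132.6] [20.4 24.4] 89.75 z [103.7 117.5 120.5]
probe rod 55 [ 621.3 -131.2] [29.3 32.6] 86.07 z [78.5 89.6 96.6]
handle 162 [ 491.  -132.2] [13.9 50.6] 88.47 z [77.8 83.6 86.1]
tray rim 860 [ 567.1 -131.7] [129.4 110.4] 1.09 z [68.2 72.  74.5]
dish 558 [ 555.6 -115.3] [58.  59.1] 88.27 z [70.7 73.2 75.7]
head 3953 [567.2  27.3] [ 99.6 121.3] 89.76 z [285.  327.6 346.8]
240 [(183, 77), (169, 73), (182, 76), (183, 74), (181, 71), (178, 57), (179, 59), (178, 58)]
246 [(159, 74), (167, 75), (160, 67), (173, 60), (176, 61), (176, 58), (176, 55), (177, 55)]
252 [(88, 45), (90, 50), (56, 68), (15, 84), (18, 84), (82, 46), (90, 48), (101, 52)]
258 [(102, 11), (103, 12), (72, 66), (16, 81), (15, 85), (102, 14), (112, 11), (114, 14)]
264 [(84, 0), (84, 1), (63, 62), (17, 83), (16, 84), (72, -3), (81, 2), (82, -3)]
270 [(85, 2), (84, -2), (68, 0), (18, 82), (16, 83), (64, -1), (82, -3), (80, -4)]
276 [(84, -3), (83, 1), (83, 3), (83, -2), (82, 0), (81, 1), (83, -2), (80, -4)]
```

View pics/crop1.png

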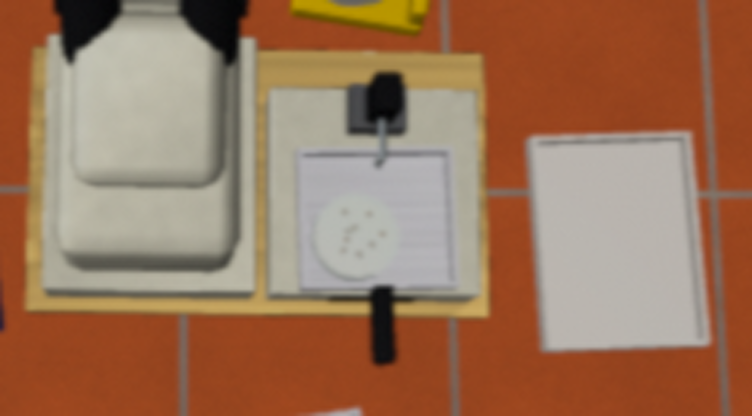

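The crop confirms it. The mid-size tray (about 100×110) sits on the warmer with the dish in it, its handle at crop (383,325), and the probe at crop (383,95) with its rod over the tray's rear wall. Next: the remaining measurements and a move helper.

```bash
cat >> h.py <<'E'
L=.167
def ori(lean,yaw=0,flip=False,roll=0):
    # lean>0: tool back to robot, fingers down & to the rear (deg). closing line along y
    # base: z=(0,0,-1)
    y=np.array([0,-1.,0]) if not flip else np.array([0,1.,0])
    z=np.array([0,0,-1.]); x=np.cross(y,z)
    B=np.stack([x,y,z],1)
    return R.from_euler('z',yaw,degrees=True)*R.from_euler('x',roll,degrees=True)*R.from_euler('y',-lean,degrees=True)*R.from_matrix(B)
def cur():
    s=read_state(); r=R.from_rotvec(s['orientation']); p=np.array(s['tool_pos'])
    return s,p,r,p+r.apply([0,0,L])
def plan(g,r1,dz=(0,0,0)):
    "from current pose to grasp point g (mm, world) and orientation r1"
    s,p,r,gg=cur(); t=np.array(g)/1000-r1.apply([0,0,L])
    sl=r.inv().apply(t-p)*1000; dr=(r.inv()*r1).as_rotvec()
    print('slide',np.round(sl,1).tolist(),'dr',np.round(dr,3).tolist(),'| dist',round(np.linalg.norm(sl)),'deg',round(np.degrees(np.linalg.norm(dr)),1),'tcp',np.round(t*1000).tolist())
def show():
    s,p,r,g=cur(); m=r.as_matrix()
    print('t',round(s['t'],2),'grasp',np.round(g*1000,1).tolist(),'z',np.round(m[:,2],3).tolist(),'y',np.round(m[:,1],3).tolist(),'q',np.round(s['q'],2).tolist(),'F',np.round(s['force'],1).tolist(),'M',np.round(s['wrist_torque'],2).tolist(),'open',round(s['opening']*1000,1),'gf',round(s['gripper_force'],1))
E
python3 - <<'E'
from h import *
show()
z=np.load('top0.npz');im=z['im'];w=z['w'];Z=w[:,:,2]
p=camera_params('top');Rm=R.from_rotvec(np.ravel(p['rvec']));print('cam',Rm.inv().apply(-np.ravel(p['tvec'])))
# tall microscope outline by y-min per x
m=(Z>.17)&(w[:,:,1]<.2)&(w[:,:,0]>.45)&(w[:,:,1]>-.25)
for x in np.arange(.48,.85,.04):
    q=w[m&(abs(w[:,:,0]-x)<.02)]
    if len(q):print(round(x,2),np.round([q[:,1].min(),q[:,1].max(),q[:,2].max()],3))
# rest: inner/outer from rim height rows
hsv=cv2.cvtColor(im,cv2.COLOR_RGB2HSV)
M=((hsv[:,:,1]<60)&(hsv[:,:,2]>90)).astype(np.uint8);M[:,:422]=0;M[:,495:]=0;M[:195]=0;M[278:]=0
c=max(cv2.findContours(M,0,2)[0],key=cv2.contourArea);r=cv2.minAreaRect(c);print('px rect',r)
C=cv2.boxPoints(r);d=np.c_[(C[:,0]-p['cx'])/p['fx'],(C[:,1]-p['cy'])/p['fy'],np.ones(4)]
o=Rm.inv().apply(-np.ravel(p['tvec']));d=Rm.inv().apply(d)
P=o+d*((.012-o[2])/d[:,2])[:,None];print(np.round(P,3),P.mean(0))
for name,h in (('probe',( .66,-.12)),):
  print([round(float(Z[r_,384])*1000) for r_ in range(175,230,3)])
f=R.from_rotvec(read_state()['orientation'])
for fl in (0,1): print(fl,np.degrees((f.inv()*ori(0,0,fl)).magnitude()))
E
```

```text
t 0.1 grasp [171.2, 574.5, 236.8] z [-0.001, -0.002, -1.0] y [0.286, 0.958, -0.002] q [1.2, 0.13, 1.49, 0.0, 1.52, -0.09] F [-0.3, 0.4, 0.7] M [-0.01, 0.01, 0.03] open 93.1 gf 0.0
cam [0.39736969 0.02294165 1.02364091]
0.52 [-0.022  0.077  0.317]
0.56 [-0.022  0.077  0.341]
0.6 [-0.022  0.076  0.359]
0.64 [-0.028  0.082  0.393]
0.68 [-0.028  0.082  0.398]
px rect ((457.3369140625, 235.0646209716797), (67.0632553100586, 52.91839599609375), 86.8201675415039)
[[ 0.639 -0.255  0.012]
 [ 0.647 -0.383  0.012]
 [ 0.486 -0.383  0.012]
 [ 0.479 -0.258  0.012]] [ 0.56293718 -0.31957961  0.012     ]
[0, 17, 15, 117, 118, 121, 119, 94, 90, 92, 92, 93, 61, 60, 57, 58, 57, 76, 73]
0 163.39475612446898
1 16.605517416680957
```

```bash
python3 - <<'E'
from h import *
plan((440,-133,240),ori(30,0,True))
E
```

```text
slide [-379.7, -625.3, 20.1] dr [-0.077, -0.52, -0.283] | dist 732 deg 34.2 tcp [357.0, -133.0, 385.0]
```

Call:
servo_tool(
  increments=[
    {"slide": [-269, -311, 10], "dr": [-0.04, -0.25, -0.14], "jaw": 0.4},
    {"slide": [-269, -311, 10], "dr": [-0.04, -0.25, -0.14], "jaw": 0.4},
    {"slide": [-269, -311, 10], "dr": [-0.04, -0.25, -0.14], "jaw": 0.4},
    {"slide": [-269, -311, 10], "dr": [-0.04, -0.25, -0.14], "jaw": 0.4},
    {"slide": [-269, -311, 10], "dr": [-0.04, -0.25, -0.14], "jaw": 0.4},
    {"slide": [-269, -311, 10], "dr": [-0.04, -0.25, -0.14], "jaw": 0.4},
    {"slide": [-269, -311, 10], "dr": [-0.04, -0.25, -0.14], "jaw": 0.4},
    {"slide": [-269, -311, 10], "dr": [-0.04, -0.25, -0.14], "jaw": 0.4},
    {"slide": [-269, -311, 10], "dr": [-0.04, -0.25, -0.14], "jaw": 0.4},
    {"slide": [-380, -625, 20], "dr": [-0.077, -0.52, -0.283], "jaw": 0.4},
    {"slide": [-380, -625, 20], "dr": [-0.077, -0.52, -0.283], "jaw": 0.4},
    {"slide": [-380, -625, 20], "dr": [-0.077, -0.52, -0.283], "jaw": 0.4},
    {"slide": [-380, -625, 20], "dr": [-0.077, -0.52, -0.283], "jaw": 0.4},
    {"slide": [-380, -625, 20], "dr": [-0.077, -0.52, -0.283], "jaw": 0.4},
    {"slide": [-380, -625, 20], "dr": [-0.077, -0.52, -0.283], "jaw": 0.4},
    {"slide": [-380, -625, 20], "dr": [-0.077, -0.52, -0.283], "jaw": 0.4},
    {"slide": [-380, -625, 20], "dr": [-0.077, -0.52, -0.283], "jaw": 0.4},
    {"slide": [-380, -625, 20], "dr": [-0.077, -0.52, -0.283], "jaw": 0.4},
    {"slide": [-380, -625, 20], "dr": [-0.077, -0.52, -0.283], "jaw": 0.4},
  ],
)

```text
t: 2.0
tool_pos: [0.3571, -0.1318, 0.3844]
orientation: [0.0, 2.618, 0.003]
force: [-0.8, 0.5, -0.6]
opening: 0.0561
gripper_force: 0.0
```

```bash
python3 - <<'E'
from h import *
show()
plan((645,-133,160),ori(30,0,True))
plan((645,-133,103),ori(30,0,True))
im,d,w=cloud('wrist');save('w1.png',im);np.savez('w1.npz',im=im,w=w)
E
```

```text
t 2.0 grasp [440.5, -131.5, 239.7] z [0.5, 0.002, -0.866] y [-0.0, 1.0, 0.002] q [-0.64, -0.81, 2.31, 0.33, 1.23, -2.26] F [-0.8, 0.5, -0.6] M [0.03, 0.28, 0.02] open 56.1 gf 0.0
slide [-137.2, -1.4, 171.2] dr [0.002, -0.0, -0.001] | dist 219 deg 0.1 tcp [562.0, -133.0, 305.0]
slide [-108.8, -1.5, 220.6] dr [0.002, -0.0, -0.001] | dist 246 deg 0.1 tcp [562.0, -133.0, 248.0]
```

View pics/w1.png

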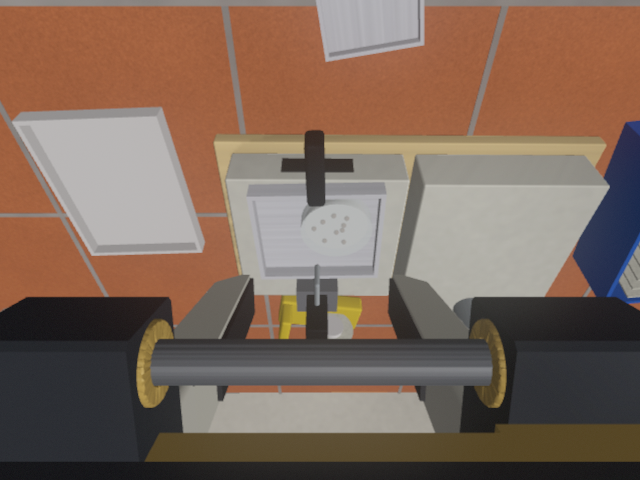

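The wrist view shows the probe at (317,315) between the fingers, its rod over the tray's rear wall, the dish at (337,228) and the handle at (315,165). I cross-check the positions from this cloud.

```bash
python3 - <<'E'
from h import *
z=np.load('w1.npz');im=z['im'];w=z['w'];Z=w[:,:,2];g=im.mean(2)
def st(n,m,box):
    x0,y0,x1,y1=box;M=np.zeros((480,640),bool);M[y0:y1,x0:x1]=m[y0:y1,x0:x1];q=w[M]*1000
    print(n,M.sum(),np.round(np.percentile(q,[2,50,98],0)).tolist())
    return q
st('probe',(g<70)&(Z>.07)&(Z<.13),(300,285,336,338))
st('socket',(abs(Z-.077)<.003),(290,275,345,312))
q=st('handle',(g<70)&(Z>.06),(295,125,335,205))
vx,vy,_,_=cv2.fitLine(q[:,:2].astype(np.float32),2,0,.01,.01).ravel();print('handle yaw deg',np.degrees(np.arctan(vy/vx)))
q=st('dish',(abs(Z-.074)<.003),(300,200,374,256))
st('warm',(abs(Z-.055)<.003),(220,150,410,300))
st('stage',(abs(Z-.061)<.004),(412,150,610,300))
st('trayrim',(abs(Z-.071)<.002),(245,180,390,280))
E
```

```text
probe 819 [[633.0, -145.0, 79.0], [634.0, -136.0, 105.0], [643.0, -127.0, 119.0]]
socket 568 [[630.0, -156.0, 74.0], [639.0, -133.0, 77.0], [662.0, -117.0, 79.0]]
handle 1362 [[465.0, -142.0, 66.0], [482.0, -136.0, 84.0], [515.0, -130.0, 86.0]]
handle yaw deg 1.4995332
dish 3056 [[526.0, -146.0, 72.0], [552.0, -119.0, 74.0], [581.0, -92.0, 75.0]]
warm 6451 [[516.0, -209.0, 53.0], [577.0, -147.0, 55.0], [663.0, -61.0, 58.0]]
stage 18406 [[517.0, -46.0, 59.0], [571.0, 27.0, 61.0], [656.0, 97.0, 62.0]]
trayrim 2311 [[518.0, -189.0, 69.0], [547.0, -124.0, 71.0], [618.0, -80.0, 73.0]]
```

Call:
servo_tool(
  increments=[
    {"slide": [-138, -2.5, 172], "dr": [0, 0, 0], "jaw": 0.4},
    {"slide": [-138, -2.5, 172], "dr": [0, 0, 0], "jaw": 0.4},
    {"slide": [-138, -2.5, 172], "dr": [0, 0, 0], "jaw": 0.4},
    {"slide": [-138, -2.5, 172], "dr": [0, 0, 0], "jaw": 0.4},
    {"slide": [-138, -2.5, 172], "dr": [0, 0, 0], "jaw": 0.4},
    {"slide": [-138, -2.5, 172], "dr": [0, 0, 0], "jaw": 0.4},
    {"slide": [-128, -2.5, 189], "dr": [0, 0, 0], "jaw": 0.4},
    {"slide": [-119, -2.5, 205], "dr": [0, 0, 0], "jaw": 0.4},
    {"slide": [-110, -2.5, 220], "dr": [0, 0, 0], "jaw": 0.4},
    {"slide": [-110, -2.5, 220], "dr": [0, 0, 0], "jaw": 0.4},
  ],
)

```text
t: 3.05
tool_pos: [0.5611, -0.1319, 0.2469]
orientation: [-0.004, 2.622, 0.005]
force: [-0.7, 0.8, -0.3]
opening: 0.056
gripper_force: 0.0
```

```bash
python3 - <<'E'
from h import *
show()
im,d,w=cloud('wrist');save('w2.png',im)
E
```

```text
t 3.05 grasp [644.0, -131.1, 101.9] z [0.496, 0.005, -0.868] y [-0.004, 1.0, 0.003] q [-0.38, -0.01, 1.98, 0.3, 0.7, -2.14] F [-0.7, 0.8, -0.3] M [0.03, 0.31, 0.01] open 56.0 gf 0.0
```

View pics/w2.png

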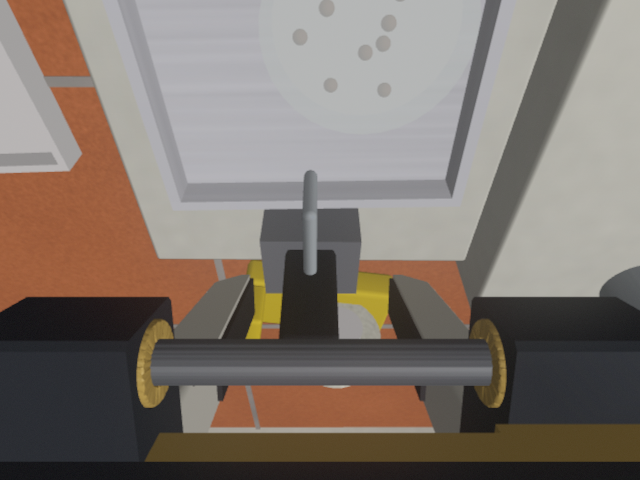

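The wrist view shows the probe at column 310 while the finger middle is at 320, so the probe is about 4 mm to -y. I shift, then close.

Call:
servo_tool(
  increments=[
    {"slide": [0, -3, 0], "dr": [0, 0, 0], "jaw": 0.4},
    {"slide": [0, -3, 0], "dr": [0, 0, 0], "jaw": 0.4},
    {"slide": [0, -3, 0], "dr": [0, 0, 0], "jaw": 0.4},
  ],
)

```text
t: 3.4
tool_pos: [0.5628, -0.138, 0.2508]
orientation: [-0.0, 2.616, 0.0]
force: [-0.9, 0.5, -0.1]
opening: 0.0557
gripper_force: 0.0
```

```bash
python3 - <<'E'
from h import *
show()
im,d,w=cloud('wrist');g=im.mean(2)
show()
for r in (260,270,280,290): print(r,[ (c,int(g[r,c])) for c in range(225,410,1) if abs(g[r,c+2]-g[r,c-2])>50])
E
```

```text
t 3.4 grasp [646.6, -137.9, 106.4] z [0.502, 0.0, -0.865] y [-0.0, 1.0, 0.0] q [-0.39, -0.01, 1.97, 0.3, 0.7, -2.15] F [-0.9, 0.5, -0.1] M [0.05, 0.25, 0.02] open 55.7 gf 0.0
t 3.45 grasp [646.4, -137.9, 106.0] z [0.502, 0.0, -0.865] y [-0.0, 1.0, 0.0] q [-0.39, -0.01, 1.98, 0.3, 0.7, -2.15] F [0.3, 0.2, 0.0] M [0.04, 0.23, -0.0] open 55.2 gf 0.0
260 [(301, 90), (302, 61), (323, 57), (324, 79), (325, 99), (326, 113), (331, 136), (332, 114), (333, 62), (334, 40), (353, 49), (354, 84), (355, 101)]
270 [(300, 102), (301, 80), (302, 45), (354, 58), (355, 87)]
280 [(248, 130), (249, 83), (250, 43), (252, 48), (253, 79), (300, 95), (301, 67), (302, 38), (354, 44), (355, 65), (356, 92), (388, 108), (389, 79), (390, 44), (394, 76)]
290 [(243, 130), (244, 81), (245, 43), (299, 129), (300, 103), (301, 46), (302, 36), (354, 42), (355, 41), (356, 101), (357, 127), (387, 132), (388, 111), (389, 63), (390, 43), (399, 78)]
```

Call:
servo_tool(
  increments=[
    {"slide": [1, 3, 1.7], "dr": [0, 0, 0], "jaw": 0.4},
    {"slide": [1, 3, 1.7], "dr": [0, 0, 0], "jaw": 0.4},
    {"slide": [1, 3, 1.7], "dr": [0, 0, 0], "jaw": 0.4},
    {"slide": [1, 3, 1.7], "dr": [0, 0, 0], "jaw": 0.6},
    {"slide": [1, 3, 1.7], "dr": [0, 0, 0], "jaw": 0.7},
    {"slide": [1, 3, 1.7], "dr": [0, 0, 0], "jaw": 0.85},
    {"slide": [1, 3, 1.7], "dr": [0, 0, 0], "jaw": 0.85},
    {"slide": [1, 3, 1.7], "dr": [0, 0, 0], "jaw": 0.95},
    {"slide": [1, 3, 1.7], "dr": [0, 0, 0], "jaw": 0.95},
    {"slide": [1, 3, 1.7], "dr": [0, 0, 0], "jaw": 0.95},
  ],
  force=40,
)

```text
t: 4.45
tool_pos: [0.5623, -0.1349, 0.2473]
orientation: [0.0, 2.618, 0.001]
force: [0.8, -0.5, -0.6]
opening: 0.0198
gripper_force: 40.0
```

```bash
python3 - <<'E'
from h import *
show()
r=cur()[2]
print('up10',np.round(r.inv().apply([0,0,10]),2))
E
```

```text
t 4.45 grasp [645.8, -134.7, 102.7] z [0.5, 0.001, -0.866] y [-0.0, 1.0, 0.001] q [-0.39, -0.0, 1.98, 0.3, 0.7, -2.14] F [0.8, -0.5, -0.6] M [-0.03, 0.25, -0.06] open 19.8 gf 40.0
up10 [-5.    0.01 -8.66]
```

Gripped (19.8 mm, 40 N). Pull straight up 80 mm.

Call:
servo_tool(
  increments=[
    {"slide": [-2.5, 0, -4.3], "dr": [0, 0, 0], "jaw": 0.95},
    {"slide": [-5, 0, -8.7], "dr": [0, 0, 0], "jaw": 0.95},
    {"slide": [-7.5, 0, -13], "dr": [0, 0, 0], "jaw": 0.95},
    {"slide": [-10, 0, -17.3], "dr": [0, 0, 0], "jaw": 0.95},
    {"slide": [-15, 0, -26], "dr": [0, 0, 0], "jaw": 0.95},
    {"slide": [-20, 0, -34.6], "dr": [0, 0, 0], "jaw": 0.95},
    {"slide": [-27, 0, -46.8], "dr": [0, 0, 0], "jaw": 0.95},
    {"slide": [-34, 0, -58.9], "dr": [0, 0, 0], "jaw": 0.95},
    {"slide": [-40, 0, -69.3], "dr": [0, 0, 0], "jaw": 0.95},
    {"slide": [-40, 0, -69.3], "dr": [0, 0, 0], "jaw": 0.95},
    {"slide": [-40, 0, -69.3], "dr": [0, 0, 0], "jaw": 0.95},
  ],
)

```text
t: 5.55
tool_pos: [0.5623, -0.135, 0.3278]
orientation: [-0.0, 2.617, 0.001]
force: [0.1, 0.4, -1.3]
opening: 0.0198
gripper_force: 40.0
```

```bash
python3 - <<'E'
from h import *
show()
for l in (0,-30,-35,-40):
  print(l);plan((563,-320,150),ori(l,0,True))
im,d,w=cloud('wrist');save('w3.png',im[150:400,150:490],1.5)
E
```

```text
t 5.55 grasp [646.0, -134.8, 183.2] z [0.501, 0.001, -0.866] y [-0.0, 1.0, 0.001] q [-0.39, -0.11, 1.92, 0.25, 0.85, -2.08] F [0.1, 0.4, -1.3] M [0.0, 0.3, -0.02] open 19.8 gf 40.0
0
slide [4.8, -185.0, 9.5] dr [0.001, 0.525, 0.0] | dist 185 deg 30.1 tcp [563.0, -320.0, 317.0]
-30
slide [-56.3, -185.1, 70.7] dr [0.001, 1.048, 0.0] | dist 206 deg 60.1 tcp [646.0, -320.0, 295.0]
-35
slide [-63.0, -185.1, 83.7] dr [0.001, 1.135, 0.0] | dist 213 deg 65.1 tcp [659.0, -320.0, 287.0]
-40
slide [-68.6, -185.1, 97.1] dr [0.001, 1.223, 0.0] | dist 220 deg 70.1 tcp [670.0, -320.0, 278.0]
```

View pics/w3.png

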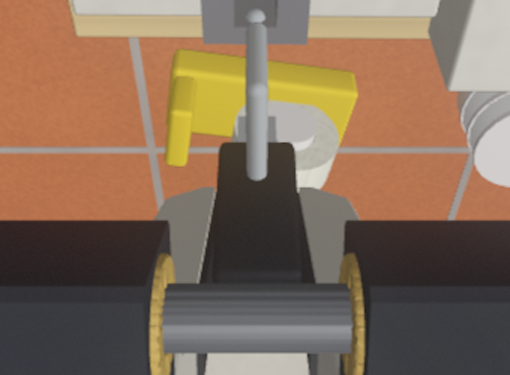

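The probe is out and held straight in the fingers (head at crop (257,220)). I carry it over the white tray while leaning forward 70°.

Call:
servo_tool(
  increments=[
    {"slide": [0, -40, 0], "dr": [0, 0, 0], "jaw": 0.95},
    {"slide": [0, -80, 0], "dr": [0, 0.1, 0], "jaw": 0.95},
    {"slide": [0, -120, 0], "dr": [0, 0.2, 0], "jaw": 0.95},
    {"slide": [-20, -150, 20], "dr": [0, 0.32, 0], "jaw": 0.95},
    {"slide": [-35, -175, 40], "dr": [0, 0.45, 0], "jaw": 0.95},
    {"slide": [-45, -185, 60], "dr": [0, 0.58, 0], "jaw": 0.95},
    {"slide": [-50, -185, 75], "dr": [0, 0.71, 0], "jaw": 0.95},
    {"slide": [-55, -185, 90], "dr": [0, 0.84, 0], "jaw": 0.95},
    {"slide": [-55, -185, 105], "dr": [0, 0.97, 0], "jaw": 0.95},
    {"slide": [-52, -185, 118], "dr": [0, 1.1, 0], "jaw": 0.95},
    {"slide": [-49, -185, 132], "dr": [0, 1.223, 0], "jaw": 0.95},
    {"slide": [-49, -185, 132], "dr": [0, 1.223, 0], "jaw": 0.95},
    {"slide": [-49, -185, 132], "dr": [0, 1.223, 0], "jaw": 0.95},
    {"slide": [-49, -185, 132], "dr": [0, 1.223, 0], "jaw": 0.95},
  ],
)

```text
t: 7.0
tool_pos: [0.6709, -0.3202, 0.2394]
orientation: [-0.0, -2.448, 0.0]
force: [-0.1, -0.1, -0.0]
opening: 0.0194
gripper_force: 40.0
```

```bash
python3 - <<'E'
from h import *
show()
plan((565,-320,60),ori(-40,0,True))
plan((565,-320,30),ori(-40,0,True))
im,d,w=cloud('scene');save('s2.png',im[150:350,120:400],2.5)
E
```

```text
t 7.0 grasp [564.1, -320.3, 111.0] z [-0.639, -0.0, -0.769] y [-0.0, 1.0, -0.0] q [-0.44, 1.01, 0.69, -0.32, 2.07, -2.08] F [-0.1, -0.1, -0.0] M [-0.01, -0.35, 0.03] open 19.4 gf 40.0
slide [-34.0, 0.2, 38.7] dr [-0.0, 0.004, -0.0] | dist 52 deg 0.2 tcp [672.0, -320.0, 188.0]
slide [-53.2, 0.2, 61.7] dr [-0.0, 0.004, -0.0] | dist 82 deg 0.2 tcp [672.0, -320.0, 158.0]
```

View pics/s2.png

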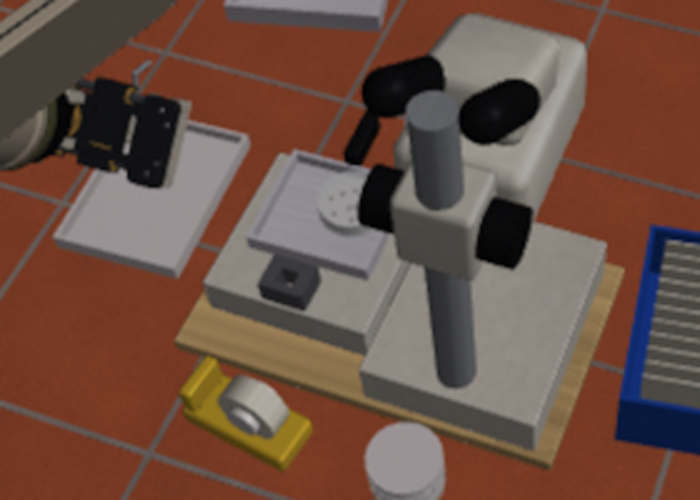

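The socket is empty and the probe is over the white tray with its rod up (crop (145,70)). Lower it and feel for contact.

Call:
servo_tool(
  increments=[
    {"slide": [-10, 0, 12], "dr": [0, 0, 0], "jaw": 0.95},
    {"slide": [-20, 0, 23], "dr": [0, 0, 0], "jaw": 0.95},
    {"slide": [-30, 0, 34.5], "dr": [0, 0, 0], "jaw": 0.95},
    {"slide": [-38, 0, 44], "dr": [0, 0, 0], "jaw": 0.95},
    {"slide": [-44, 0, 51], "dr": [0, 0, 0], "jaw": 0.95},
    {"slide": [-49, 0, 57], "dr": [0, 0, 0], "jaw": 0.95},
    {"slide": [-52, 0, 60.5], "dr": [0, 0, 0], "jaw": 0.95},
    {"slide": [-52, 0, 60.5], "dr": [0, 0, 0], "jaw": 0.95},
    {"slide": [-52, 0, 60.5], "dr": [0, 0, 0], "jaw": 0.95},
  ],
)

```text
t: 7.95
tool_pos: [0.6718, -0.3198, 0.158]
orientation: [0.0, -2.443, -0.001]
force: [0.0, 0.4, -1.3]
opening: 0.0198
gripper_force: 40.0
```

```bash
python3 - <<'E'
from h import *
show()
E
```

```text
t 7.95 grasp [564.4, -319.8, 30.2] z [-0.643, 0.0, -0.766] y [-0.0, 1.0, 0.001] q [-0.44, 1.1, 0.69, -0.3, 1.98, -2.04] F [0.0, 0.4, -1.3] M [0.01, -0.43, 0.07] open 19.8 gf 40.0
```

Call:
servo_tool(
  increments=[
    {"slide": [-1.3, 0, 1.5], "dr": [0, 0, 0], "jaw": 0.95},
    {"slide": [-2.6, 0, 3], "dr": [0, 0, 0], "jaw": 0.95},
    {"slide": [-2.6, 0, 3], "dr": [0, 0, 0], "jaw": 0.75},
    {"slide": [-2.6, 0, 3], "dr": [0, 0, 0], "jaw": 0.7},
    {"slide": [-2.6, 0, 3], "dr": [0, 0, 0], "jaw": 0.6},
    {"slide": [-2.6, 0, 3], "dr": [0, 0, 0], "jaw": 0.5},
    {"slide": [-2.6, 0, 3], "dr": [0, 0, 0], "jaw": 0.5},
    {"slide": [-2.6, 0, 3], "dr": [0, 0, 0], "jaw": 0.5},
    {"slide": [-2.6, 0, 3], "dr": [0, 0, 0], "jaw": 0.5},
  ],
)

```text
t: 8.85
tool_pos: [0.6717, -0.3198, 0.1536]
orientation: [0.001, -2.442, -0.001]
force: [-0.6, 0.0, -0.6]
opening: 0.0466
gripper_force: 0.0
```

```bash
python3 - <<'E'
from h import *
show()
plan((610,-320,170),ori(-40,0,True))
plan((540,-250,250),ori(0,0,True))
E
```

```text
t 8.85 grasp [564.2, -319.6, 25.8] z [-0.644, 0.001, -0.765] y [-0.0, 1.0, 0.001] q [-0.44, 1.1, 0.69, -0.3, 1.98, -2.04] F [-0.6, 0.0, -0.6] M [0.01, -0.3, 0.04] open 46.6 gf 0.0
slide [57.9, -0.1, -139.9] dr [0.001, -0.001, 0.001] | dist 151 deg 0.1 tcp [717.0, -320.0, 298.0]
slide [270.2, 70.1, -116.8] dr [0.001, -0.699, 0.001] | dist 303 deg 40.1 tcp [540.0, -250.0, 417.0]
```

Call:
servo_tool(
  increments=[
    {"slide": [13, 0, -15], "dr": [0, 0, 0], "jaw": 0.5},
    {"slide": [32, 0, -38], "dr": [0, 0, 0], "jaw": 0.5},
    {"slide": [55, 0, -66], "dr": [0, 0, 0], "jaw": 0.5},
    {"slide": [80, 0, -92], "dr": [0, 0, 0], "jaw": 0.5},
    {"slide": [80, 0, -92], "dr": [0, 0, 0], "jaw": 0.5},
  ],
)

```text
t: 9.35
tool_pos: [0.6708, -0.3206, 0.2856]
orientation: [-0.003, -2.453, 0.006]
force: [1.2, -0.0, 1.0]
opening: 0.0465
gripper_force: 0.0
```

```bash
python3 - <<'E'
from h import *
show()
plan((380,-170,230),ori(32,1,True))
im,d,w=cloud('scene');save('s3.png',im[150:350,120:400],2.5)
E
```

```text
t 9.35 grasp [564.7, -321.1, 156.7] z [-0.636, -0.003, -0.772] y [0.0, 1.0, -0.005] q [-0.44, 0.97, 0.66, -0.33, 2.13, -2.1] F [1.2, -0.0, 1.0] M [0.02, -0.32, 0.03] open 46.5 gf 0.0
slide [348.0, 148.5, 174.2] dr [-0.004, -1.247, -0.019] | dist 416 deg 71.5 tcp [292.0, -172.0, 372.0]
```

View pics/s3.png

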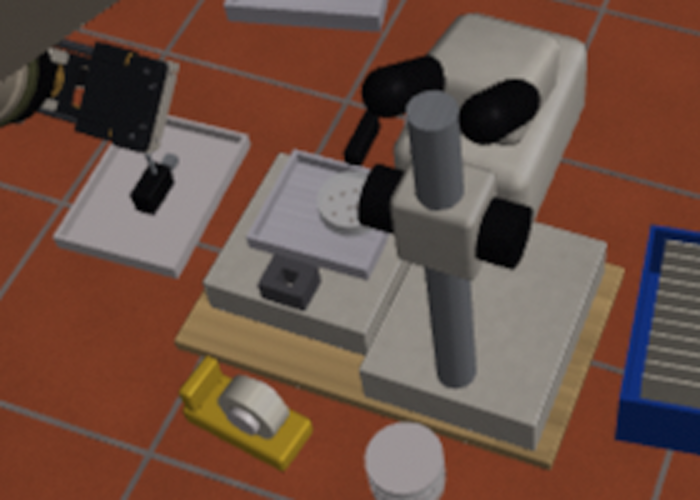

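The probe lies on its side in the white tray (crop (152,190)) and is released. Now to above the tray handle.

```bash
python3 - <<'E'
from h import *
plan((485,-134,190),ori(32,1.2,True))
E
```

```text
slide [243.0, 184.3, 136.2] dr [-0.002, -1.25, -0.023] | dist 334 deg 71.6 tcp [397.0, -136.0, 332.0]
```

Call:
servo_tool(
  increments=[
    {"slide": [60, 15, 0], "dr": [0, -0.13, 0], "jaw": 0.5},
    {"slide": [105, 30, 0], "dr": [0, -0.26, 0], "jaw": 0.5},
    {"slide": [145, 50, 15], "dr": [0, -0.4, 0], "jaw": 0.5},
    {"slide": [175, 70, 35], "dr": [0, -0.54, 0], "jaw": 0.5},
    {"slide": [200, 95, 55], "dr": [0, -0.68, 0], "jaw": 0.5},
    {"slide": [220, 120, 75], "dr": [0, -0.82, 0], "jaw": 0.5},
    {"slide": [235, 145, 100], "dr": [0, -0.96, -0.01], "jaw": 0.5},
    {"slide": [243, 165, 120], "dr": [0, -1.1, -0.02], "jaw": 0.5},
    {"slide": [243, 184, 136], "dr": [-0.002, -1.25, -0.023], "jaw": 0.5},
    {"slide": [243, 184, 136], "dr": [-0.002, -1.25, -0.023], "jaw": 0.5},
    {"slide": [243, 184, 136], "dr": [-0.002, -1.25, -0.023], "jaw": 0.5},
    {"slide": [243, 184, 136], "dr": [-0.002, -1.25, -0.023], "jaw": 0.5},
  ],
)

```text
t: 10.6
tool_pos: [0.3957, -0.1362, 0.3283]
orientation: [-0.025, 2.591, 0.013]
force: [0.5, -0.1, 0.1]
opening: 0.0462
gripper_force: 0.0
```

```bash
python3 - <<'E'
from h import *
show()
plan((485,-134,110),ori(32,1.2,True))
plan((485,-134,75),ori(32,1.2,True))
im,d,w=cloud('wrist');save('w4.png',im)
E
```

```text
t 10.6 grasp [483.0, -133.9, 185.9] z [0.523, 0.014, -0.852] y [-0.021, 1.0, 0.004] q [-0.6, -0.64, 2.32, 0.36, 1.03, -2.31] F [0.5, -0.1, 0.1] M [0.01, 0.24, 0.02] open 46.2 gf 0.0
slide [39.4, 0.1, 65.8] dr [0.003, -0.008, -0.002] | dist 77 deg 0.5 tcp [397.0, -136.0, 252.0]
slide [57.7, -0.1, 95.6] dr [0.003, -0.008, -0.002] | dist 112 deg 0.5 tcp [397.0, -136.0, 217.0]
```

View pics/w4.png

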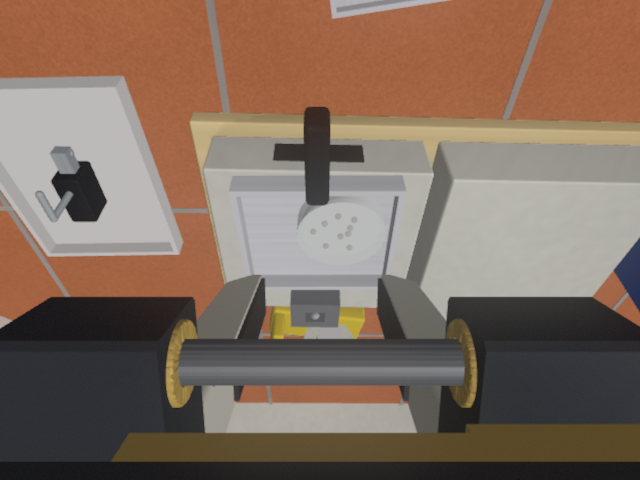

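The handle, at (318,155), lines up with the finger middle at 320. The probe lies on its side in the white tray at (78,190). Descend and grip.

Call:
servo_tool(
  increments=[
    {"slide": [14, 0, 24], "dr": [0, 0, 0], "jaw": 0.5},
    {"slide": [28, 0, 46], "dr": [0, 0, 0], "jaw": 0.5},
    {"slide": [40, 0, 66], "dr": [0, -0.008, 0], "jaw": 0.5},
    {"slide": [50, 0, 82], "dr": [0, -0.008, 0], "jaw": 0.5},
    {"slide": [57.5, -0.3, 95], "dr": [0, -0.008, 0], "jaw": 0.5},
    {"slide": [57.5, -0.3, 95], "dr": [0, -0.008, 0], "jaw": 0.5},
    {"slide": [57.5, -0.3, 95], "dr": [0, -0.008, 0], "jaw": 0.5},
    {"slide": [57.5, -0.3, 95], "dr": [0, -0.008, 0], "jaw": 0.7},
    {"slide": [57.5, -0.3, 95], "dr": [0, -0.008, 0], "jaw": 0.75},
    {"slide": [57.5, -0.3, 95], "dr": [0, -0.008, 0], "jaw": 0.75},
  ],
)

```text
t: 11.65
tool_pos: [0.3972, -0.136, 0.2179]
orientation: [-0.027, 2.581, 0.013]
force: [0.7, -0.3, -0.0]
opening: 0.0274
gripper_force: 0.0
```

```bash
python3 - <<'E'
from h import *
show()
im,d,w=cloud('wrist');g=im.mean(2)
for r in (150,180,200,230,250,270): print(r,[ (c,int(g[r,c])) for c in range(225,410) if abs(g[r,c+2]-g[r,c-2])>50])
E
```

```text
t 11.65 grasp [485.9, -133.6, 76.4] z [0.531, 0.015, -0.847] y [-0.022, 1.0, 0.004] q [-0.6, -0.47, 2.43, 0.46, 0.76, -2.46] F [0.7, -0.3, -0.0] M [0.07, 0.26, -0.06] open 27.4 gf 0.0
150 []
180 []
200 []
230 []
250 []
270 [(255, 170), (256, 142), (257, 85), (258, 59), (377, 61), (378, 96), (379, 152), (380, 172)]
```

Call:
servo_tool(
  increments=[
    {"slide": [0, 0, 0], "dr": [0, 0, 0], "jaw": 0.8},
    {"slide": [0, 0, 0], "dr": [0, 0, 0], "jaw": 0.85},
    {"slide": [0, 0, 0], "dr": [0, 0, 0], "jaw": 0.9},
    {"slide": [0, 0, 0], "dr": [0, 0, 0], "jaw": 1.0},
    {"slide": [0, 0, 0], "dr": [0, 0, 0], "jaw": 1.0},
    {"slide": [0, 0, 0], "dr": [0, 0, 0], "jaw": 1.0},
  ],
  force=60,
)

```text
t: 12.3
tool_pos: [0.3969, -0.136, 0.2172]
orientation: [-0.026, 2.582, 0.013]
force: [-2.7, -2.2, 3.8]
opening: 0.0134
gripper_force: 59.9
```

```bash
cat > look.py <<'E'
from h import *
import sys
show()
im,d,w=cloud('top');Z=w[:,:,2]
np.savez('top_%s.npz'%sys.argv[1],im=im,w=w)
im2,d2,w2=cloud('scene');np.savez('scene_%s.npz'%sys.argv[1],im=im2,w=w2)
r=cur()[2]
print('world +x10',np.round(r.inv().apply([10,0,0]),2),'y10',np.round(r.inv().apply([0,10,0]),2),'z10',np.round(r.inv().apply([0,0,10]),2))
E
python3 look.py a
```

```text
t 12.3 grasp [485.5, -133.5, 75.7] z [0.531, 0.015, -0.848] y [-0.021, 1.0, 0.004] q [-0.6, -0.46, 2.43, 0.47, 0.76, -2.46] F [-2.7, -2.2, 3.8] M [-0.56, 0.34, -0.24] open 13.4 gf 59.9
world +x10 [-8.47 -0.21  5.3 ] y10 [-0.16 10.    0.15] z10 [-5.31  0.04 -8.48]
```

Call:
servo_tool(
  increments=[
    {"slide": [-1.2, 0, -2], "dr": [0, 0, 0], "jaw": 1.0},
    {"slide": [-2.4, 0, -4], "dr": [0, 0, 0], "jaw": 1.0},
    {"slide": [-3.6, 0, -6], "dr": [0, 0, 0], "jaw": 1.0},
    {"slide": [-4.8, 0, -7.6], "dr": [0, 0, 0], "jaw": 1.0},
    {"slide": [-5.3, 0, -8.5], "dr": [0, 0, 0], "jaw": 1.0},
    {"slide": [-5.3, 0, -8.5], "dr": [0, 0, 0], "jaw": 1.0},
    {"slide": [-5.3, 0, -8.5], "dr": [0, 0, 0], "jaw": 1.0},
  ],
)

```text
t: 13.1
tool_pos: [0.3968, -0.1357, 0.2269]
orientation: [-0.026, 2.583, 0.014]
force: [0.1, -0.3, -4.6]
opening: 0.0138
gripper_force: 59.9
```

```bash
python3 look.py b; python3 - <<'E'
from h import *
def plane(f,cam):
    z=np.load(f);im=z['im'];w=z['w'].reshape(-1,3)*1000;g=im.reshape(-1,3).mean(1)
    # tray floor region (world xy), off the dish
    m=(w[:,0]>530)&(w[:,0]<605)&(w[:,1]>-180)&(w[:,1]<-155)&(w[:,2]>50)&(w[:,2]<85)
    q=w[m]
    m2=(abs(w[:,0]-556)<40)&(abs(w[:,1]+118)<36)&(w[:,2]>60)&(w[:,2]<95);D=w[m2]
    A=np.c_[q[:,0]-567,q[:,1]+133,np.ones(len(q))];c,*_=np.linalg.lstsq(A,q[:,2],rcond=None)
    print(f,len(q),'slopes deg',np.round(np.degrees(c[:2]),2),'z',round(c[2],1),'med',np.median(q[:,2]),len(D))
for t in 'ab':
    plane(f'top_{t}.npz','top'); plane(f'scene_{t}.npz','scene')
E
```

```text
t 13.1 grasp [485.3, -133.2, 85.3] z [0.53, 0.015, -0.848] y [-0.022, 1.0, 0.005] q [-0.6, -0.49, 2.42, 0.45, 0.79, -2.44] F [0.1, -0.3, -4.6] M [0.04, 0.94, -0.01] open 13.8 gf 59.9
world +x10 [-8.48 -0.22  5.3 ] y10 [-0.16 10.    0.15] z10 [-5.3   0.05 -8.48]
top_a.npz 365 slopes deg [-0.01 -1.1 ] z 57.7 med 58.36315969046812 740
scene_a.npz 317 slopes deg [-0.09  1.26] z 60.3 med 59.568139494221306 530
top_b.npz 363 slopes deg [-0.48  0.07] z 67.7 med 67.61109216265336 1110
scene_b.npz 318 slopes deg [-0.27 -0.39] z 68.1 med 68.20973907213138 731
```

The tray is lifted level (about 0.4° sag), with its underside about 4 mm above the stage. Now slide it sideways gently.

Call:
servo_tool(
  increments=[
    {"slide": [-1.1, 0, -1.7], "dr": [0, 0, 0], "jaw": 1.0},
    {"slide": [-1.2, 1, -1.6], "dr": [0, 0, 0], "jaw": 1.0},
    {"slide": [-1.5, 3, -1.5], "dr": [0, 0, 0], "jaw": 1.0},
    {"slide": [-1.8, 6, -1.3], "dr": [0, 0, 0], "jaw": 1.0},
    {"slide": [-2.2, 10, -1], "dr": [0, 0, 0], "jaw": 1.0},
    {"slide": [-2.8, 15, -0.6], "dr": [0, 0, 0], "jaw": 1.0},
    {"slide": [-3.3, 20, -0.2], "dr": [0, 0, 0], "jaw": 1.0},
    {"slide": [-4.5, 30, 0.6], "dr": [0, 0, 0], "jaw": 1.0},
    {"slide": [-5.2, 36, 1.1], "dr": [0, 0, 0], "jaw": 1.0},
    {"slide": [-6, 43, 1.6], "dr": [0, 0, 0], "jaw": 1.0},
    {"slide": [-6.8, 50, 2.1], "dr": [0, 0, 0], "jaw": 1.0},
    {"slide": [-7.6, 57, 2.6], "dr": [0, 0, 0], "jaw": 1.0},
    {"slide": [-8.2, 62.5, 3], "dr": [0, 0, 0], "jaw": 1.0},
    {"slide": [-8.6, 66.5, 3.3], "dr": [0, 0, 0], "jaw": 1.0},
    {"slide": [-8.9, 69, 3.5], "dr": [0, 0, 0], "jaw": 1.0},
    {"slide": [-9, 70, 3.6], "dr": [0, 0, 0], "jaw": 1.0},
    {"slide": [-9, 70, 3.6], "dr": [0, 0, 0], "jaw": 1.0},
  ],
)

```text
t: 14.9
tool_pos: [0.4049, -0.0656, 0.229]
orientation: [-0.026, 2.583, 0.014]
force: [-0.1, -0.0, -4.1]
opening: 0.0137
gripper_force: 59.9
```

```bash
python3 look.py c; python3 - <<'E'
from h import *
im,d,w=cloud('wrist');np.savez('w_c.npz',im=im,w=w)
a=np.load('scene_c.npz')['im'][190:290,200:350];save('c.png',np.hstack([cv2.resize(a,(390,260)),cv2.resize(im[80:340,120:510],(390,260))]))
E
```

```text
t 14.9 grasp [493.4, -63.0, 87.4] z [0.53, 0.015, -0.848] y [-0.022, 1.0, 0.005] q [-0.39, -0.56, 2.46, 0.32, 0.74, -2.16] F [-0.1, -0.0, -4.1] M [0.0, 0.98, -0.0] open 13.7 gf 59.9
world +x10 [-8.48 -0.21  5.3 ] y10 [-0.16 10.    0.15] z10 [-5.3   0.04 -8.48]
```

View pics/c.png

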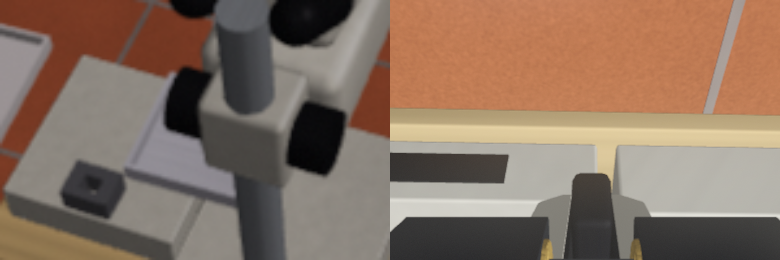

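The tray is crossing the step freely (vertical force is only its weight). On with the second half.

Call:
servo_tool(
  increments=[
    {"slide": [-0.1, 1, 0.1], "dr": [0, 0, 0], "jaw": 1.0},
    {"slide": [-0.4, 3, 0.2], "dr": [0, 0, 0], "jaw": 1.0},
    {"slide": [-0.7, 6, 0.5], "dr": [0, 0, 0], "jaw": 1.0},
    {"slide": [-1.2, 10, 0.8], "dr": [0, 0, 0], "jaw": 1.0},
    {"slide": [-1.8, 15, 1.2], "dr": [0, 0, 0], "jaw": 1.0},
    {"slide": [-2.5, 21, 1.7], "dr": [0, 0, 0], "jaw": 1.0},
    {"slide": [-3.3, 28, 2.2], "dr": [0, 0, 0], "jaw": 1.0},
    {"slide": [-4.1, 35, 2.8], "dr": [0, 0, 0], "jaw": 1.0},
    {"slide": [-5, 42, 3.3], "dr": [0, 0, 0], "jaw": 1.0},
    {"slide": [-5.8, 49, 3.9], "dr": [0, 0, 0], "jaw": 1.0},
    {"slide": [-6.6, 56, 4.4], "dr": [0, 0, 0], "jaw": 1.0},
    {"slide": [-7.2, 62, 4.9], "dr": [0, 0, 0], "jaw": 1.0},
    {"slide": [-7.8, 67, 5.3], "dr": [0, 0, 0], "jaw": 1.0},
    {"slide": [-8.3, 70.5, 5.6], "dr": [0, 0, 0], "jaw": 1.0},
    {"slide": [-8.5, 72, 5.7], "dr": [0, 0, 0], "jaw": 1.0},
    {"slide": [-8.5, 72.3, 5.7], "dr": [0, 0, 0], "jaw": 1.0},
    {"slide": [-8.5, 72.3, 5.7], "dr": [0, 0, 0], "jaw": 1.0},
  ],
)

```text
t: 16.75
tool_pos: [0.4135, 0.0068, 0.229]
orientation: [-0.026, 2.583, 0.014]
force: [-0.9, 0.3, -3.1]
opening: 0.0135
gripper_force: 59.9
```

```bash
python3 look.py d; python3 - <<'E'
from h import *
im=np.load('scene_d.npz')['im'];save('d.png',im[190:300,200:360],4.5)
E
```

```text
t 16.75 grasp [502.0, 9.3, 87.4] z [0.53, 0.015, -0.848] y [-0.021, 1.0, 0.004] q [-0.15, -0.55, 2.46, 0.15, 0.69, -1.83] F [-0.9, 0.3, -3.1] M [0.04, 0.95, -0.01] open 13.5 gf 59.9
world +x10 [-8.48 -0.21  5.3 ] y10 [-0.16 10.    0.15] z10 [-5.3   0.05 -8.48]
```

View pics/d.png

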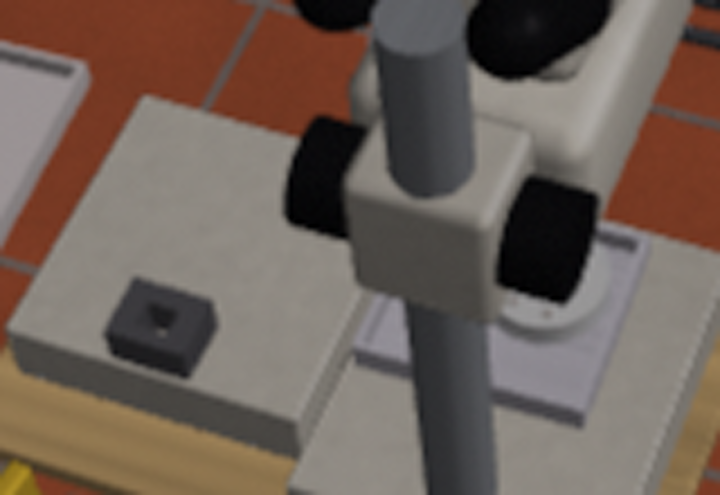

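The scene view shows the tray over the stage and part of the dish rim at crop (500–605, 260–340), with the rest hidden by the microscope. I fit the visible rim with a 30 mm circle.

```bash
cat > dish.py <<'E'
from h import *
import sys
from scipy.optimize import least_squares
def fit(f,zt,x0,hi):
    z=np.load(f);im=z['im'].astype(int);w=z['w']*1000
    m=(abs(w[:,:,2]-zt)<4)&(abs(w[:,:,0]-x0[0])<45)&(abs(w[:,:,1]-x0[1])<45)&(im.min(2)>100)
    m[:190]=0;m[300:]=0
    n,lab,st,_=cv2.connectedComponentsWithStats(m.astype(np.uint8));k=1+np.argmax(st[1:,4]);m=lab==k
    q=w[m];print(f,st[k],'ext',np.round([q.min(0),q.max(0)]),'zmed',round(np.median(q[:,2]),1))
    # outer boundary: farthest point per direction, over the visible far (rear / +y) half
    c=np.array(x0,float)
    for _ in range(3):
        a=np.arctan2(q[:,1]-c[1],q[:,0]-c[0]);r=np.hypot(q[:,0]-c[0],q[:,1]-c[1]);B=[]
        for s in np.arange(-np.pi,np.pi,.1):
            i=np.where((a>=s)&(a<s+.1))[0]
            if len(i) and r[i].max()>24: B.append(q[i[np.argmax(r[i])],:2])
        B=np.array(B);c=least_squares(lambda c:np.hypot(*(B-c).T)-29.5,c,loss='soft_l1').x
    print('centre',np.round(c,1),'n',len(B),'rms',np.sqrt(np.mean((np.hypot(*(B-c).T)-29.5)**2)).round(2))
if __name__=='__main__':
    fit('scene_a.npz',74,(555,-117),1)
    fit('scene_d.npz' if len(sys.argv)<2 else sys.argv[1],86 if len(sys.argv)<3 else float(sys.argv[2]),(571,25),1)
E
python3 dish.py
```

```text
scene_a.npz [248 217  20  25 306] ext [[ 520. -146.   70.]
 [ 584. -100.   78.]] zmed 74.0
centre [ 554.2 -116.4] n 38 rms 1.96
scene_d.npz [312 244  24  20 177] ext [[548.  14.  82.]
 [601.  56.  90.]] zmed 85.4
centre [570.9  25.4] n 30 rms 0.81
```

Dish centre is (570.9, 25.4) and the lens axis about (571.5, 26), so it is centred. Lower gently by about 5.5 mm.

Call:
servo_tool(
  increments=[
    {"slide": [0.6, 0, 1], "dr": [0, 0, 0], "jaw": 1.0},
    {"slide": [1.2, 0, 2], "dr": [0, 0, 0], "jaw": 1.0},
    {"slide": [1.8, 0, 2.9], "dr": [0, 0, 0], "jaw": 1.0},
    {"slide": [2.3, 0, 3.7], "dr": [0, 0, 0], "jaw": 1.0},
    {"slide": [2.6, 0, 4.2], "dr": [0, 0, 0], "jaw": 1.0},
    {"slide": [2.9, 0, 4.7], "dr": [0, 0, 0], "jaw": 1.0},
    {"slide": [2.9, 0, 4.7], "dr": [0, 0, 0], "jaw": 1.0},
    {"slide": [2.9, 0, 4.7], "dr": [0, 0, 0], "jaw": 1.0},
  ],
)

```text
t: 17.65
tool_pos: [0.4137, 0.0069, 0.2237]
orientation: [-0.026, 2.582, 0.014]
force: [0.1, -0.5, -2.8]
opening: 0.0136
gripper_force: 59.9
```

```bash
python3 look.py e; python3 dish.py scene_e.npz 80
```

```text
t 17.65 grasp [502.3, 9.4, 82.1] z [0.53, 0.015, -0.848] y [-0.022, 1.0, 0.004] q [-0.15, -0.54, 2.46, 0.15, 0.67, -1.84] F [0.1, -0.5, -2.8] M [-0.08, 0.75, -0.02] open 13.6 gf 59.9
world +x10 [-8.47 -0.21  5.3 ] y10 [-0.16 10.    0.15] z10 [-5.31  0.04 -8.48]
scene_a.npz [248 217  20  25 306] ext [[ 520. -146.   70.]
 [ 584. -100.   78.]] zmed 74.0
centre [ 554.2 -116.4] n 38 rms 1.96
scene_e.npz [311 245  25  20 215] ext [[547.  12.  77.]
 [601.  56.  84.]] zmed 80.2
centre [571.7  26. ] n 32 rms 1.16
```

Call:
servo_tool(
  increments=[
    {"slide": [0.4, 0, 0.6], "dr": [0, 0, 0], "jaw": 1.0},
    {"slide": [0.4, 0, 0.6], "dr": [0, 0, 0], "jaw": 1.0},
    {"slide": [0.4, 0, 0.6], "dr": [0, 0, 0], "jaw": 0.82},
    {"slide": [0.4, 0, 0.6], "dr": [0, 0, 0], "jaw": 0.75},
    {"slide": [0.4, 0, 0.6], "dr": [0, 0, 0], "jaw": 0.65},
    {"slide": [0.4, 0, 0.6], "dr": [0, 0, 0], "jaw": 0.5},
    {"slide": [0.4, 0, 0.6], "dr": [0, 0, 0], "jaw": 0.5},
    {"slide": [0.4, 0, 0.6], "dr": [0, 0, 0], "jaw": 0.5},
  ],
)

```text
t: 18.55
tool_pos: [0.4136, 0.0069, 0.2228]
orientation: [-0.026, 2.582, 0.014]
force: [0.1, 0.6, 0.3]
opening: 0.0459
gripper_force: 0.0
```

```bash
python3 look.py f; python3 dish.py scene_f.npz 80
```

```text
t 18.55 grasp [502.1, 9.5, 81.2] z [0.53, 0.015, -0.848] y [-0.021, 1.0, 0.005] q [-0.15, -0.54, 2.47, 0.15, 0.67, -1.84] F [0.1, 0.6, 0.3] M [0.01, 0.27, 0.01] open 45.9 gf 0.0
world +x10 [-8.48 -0.22  5.3 ] y10 [-0.16 10.    0.15] z10 [-5.3   0.05 -8.48]
scene_a.npz [248 217  20  25 306] ext [[ 520. -146.   70.]
 [ 584. -100.   78.]] zmed 74.0
centre [ 554.2 -116.4] n 38 rms 1.96
scene_f.npz [311 245  25  20 215] ext [[548.  13.  76.]
 [602.  55.  84.]] zmed 79.7
centre [571.5  25.7] n 31 rms 1.15
```

Call:
servo_tool(
  increments=[
    {"slide": [0, 0, -8], "dr": [0, 0, 0], "jaw": 0.5},
    {"slide": [0, 0, -20], "dr": [0, 0, 0], "jaw": 0.5},
    {"slide": [0, 0, -35], "dr": [0, 0, 0], "jaw": 0.5},
    {"slide": [0, 0, -50], "dr": [0, 0, 0], "jaw": 0.5},
    {"slide": [0, 0, -60], "dr": [0, 0, 0], "jaw": 0.5},
    {"slide": [0, 0, -60], "dr": [0, 0, 0], "jaw": 0.5},
    {"slide": [0, 0, -60], "dr": [0, 0, 0], "jaw": 0.5},
    {"slide": [0, 0, -60], "dr": [0, 0, 0], "jaw": 0.5},
  ],
)

```text
t: 19.45
tool_pos: [0.3849, 0.0061, 0.2743]
orientation: [-0.026, 2.587, 0.014]
force: [-0.9, 0.0, -0.8]
opening: 0.0467
gripper_force: 0.0
```

```bash
python3 look.py g; python3 dish.py scene_g.npz 80; python3 - <<'E'
from h import *
z=np.load('top_g.npz');w=z['w']*1000;im=z['im'].astype(int)
m=(im.max(2)<70)&(abs(w[:,:,0]-563)<80)&(abs(w[:,:,1]+325)<60);q=w[m];print('probe in rest',m.sum(),np.round([q.min(0),q.mean(0),q.max(0)]))
print(close_job())
E
```

```text
t 19.45 grasp [472.9, 8.7, 132.4] z [0.527, 0.015, -0.85] y [-0.021, 1.0, 0.005] q [-0.17, -0.77, 2.5, 0.14, 0.88, -1.82] F [-0.9, 0.0, -0.8] M [0.0, 0.3, 0.01] open 46.7 gf 0.0
world +x10 [-8.5  -0.22  5.26] y10 [-0.16 10.    0.16] z10 [-5.26  0.05 -8.5 ]
scene_a.npz [248 217  20  25 306] ext [[ 520. -146.   70.]
 [ 584. -100.   78.]] zmed 74.0
centre [ 554.2 -116.4] n 38 rms 1.96
scene_g.npz [311 245  25  20 214] ext [[549.  13.  76.]
 [603.  56.  84.]] zmed 80.2
centre [572.   26.1] n 32 rms 1.49
probe in rest 159 [[ 547. -326.   14.]
 [ 567. -314.   28.]
 [ 586. -306.   44.]]
the job is handed in; nothing more can be done
None
```

I handed the job in at about 19.5 s of robot time: the probe lies on its side in the white tray, and the dish tray is on the microscope stage, let go, with the dish measured about 1 mm from the lens axis; no verdict came back.

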